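# Ring up the sale and hold the card terminal out to the customer

## Robot

A 7-joint arm with a two-finger parallel gripper is mounted at the origin on the work surface. World frame = base frame: x ahead of the robot, y to its left, z up, the work surface at z = 0. Lengths are in m, angles in rad, forces in N, time in s.
With the tool pointing down it reaches from about 0.4 to 0.85 m from the base axis. Payload 4.5 kg.
Tool frame: the origin (TCP) lies at the very end of the fingers, on their centre line; the grasp point (between the pads) lies 19 mm behind it (tcp_to_grasp is the z of the grasp point in the tool frame, in m); z points along the fingers, y is the line along which they close (so a half turn about z gives the same grasp; the last joint's range is limited). The gripper opens to 88 mm and grips with 3 to 60 N. Pads are 18 mm wide; open, the fingers measure 123 mm over their backs; the gripper's body (75 mm by 187 mm) begins 45 mm behind the grasp point.
Start: joints at [-1.095, 0.689, -0.195, 1.565, 0.157, 0.902, -0.215], TCP at [0.267, 0.565, 0.204] pointing down, gripper open.
Joint ranges: [-3.01, 3.01], [-0.46, 2.08], [-1.47, 1.51], [0.13, 2.56], [-1, 4.14], [0.04, 2.09], [-2.66, 2.66]. Speed limits (rad/s): [2.57, 2.57, 3.14, 3.14, 3.14, 3.14, 3.14].

## Interface

Orientations are given as a unit quaternion [x, y, z, w].
In Python, from plant import * gives the robot as it stands. The module is installed in compiled form; this text tells all that it offers.
- The arm moves only by the shell command python3 -m jog 'ROWS' [OPENING] [FORCE]. ROWS is JSON, a list that holds one entry, the list of rows, each a list of 6 numbers: the shift along the tool's x, y, z in m, then the turn, a rotation vector about the tool's x, y, z in rad. In form: [[[dx, dy, dz, ax, ay, az], ...]]. A call has 1 to 12 rows; each row shifts and turns the commanded pose from where the row before left it, along the tool's axes as they then stand; what a row does not reach is not made up. A row lasts 1/8 s, in which the tool goes at most 62.5 mm and 10.7 degrees, less where a joint would pass 70% of its speed; a pose out of reach is approached as far as the arm can. A call with a gripper value outside its range is refused whole. OPENING is the finger opening in m, from 0 to 0.0881, set as the call begins (- or left out, the last holds). The fingers move at their own pace and stop on an object; FORCE is the grip in N (left out, the last holds). Time passes only in rows, so rows that do not move let the fingers close. It gives the time, the measured TCP pose, the force, the opening and the grip force at its end, in the units of the state.
- get_state(): the state, without advancing time (a new reading comes with each control period).
- snapshot(name): name is "side" or "top" or "wrist"; returns a dict with "frame" (400x640x3 uint8, red, green, blue), "mtx" (3x3 intrinsics, pixels), "D" ([k1, k2, p1, p2, k3] as OpenCV has them; the pictures are not rectified), "xyz" and "orientation" of the camera in the world; the wrist camera has in their place "mount" (4x4, takes a point from camera to tool coordinates, whose origin is the TCP and whose axes are the flange's). Camera axes: x right, y down, z forward; pixel columns grow to the right and rows downward; lengths in m; the calibration is good to about 2 mm. A picture is of the moment at which its call begins: read the wrist's pose just before it. There is no depth.
- finish_job(): hands the job in; it is judged then, once.
The state is a dict: "clock": time; "q": joint angles; "qd": joint speeds; "joint_torque": joint torques, N m; "tool_pos": TCP position; "eef_rot": TCP orientation; "contact_force": force on the tool from outside, world axes, zero at the start; "moment": the same for the moment, N m; "opening": opening from 0.0 (shut) to 1.0 (fully open); "finger_force": force on a finger pad.
Only numpy, scipy, OpenCV 4.12 (cv2) and the standard library are available. Lean on these libraries where they do the work, as an engineer would, in place of code of your own. Each camera call takes 0.05 s, during which the arm holds its last target. There are 200 camera calls.

## Task

The guavas on the scale are sold: press the green pay key fully down and let it come back up. Then draw the card terminal up out of its charging dock and hold it out to the customer across the counter: top end up, leaning back halfway (45 degrees) between upright and flat, the screen facing up and squarely towards the customer's side, all of it at least 15 cm above the counter. Finish while still holding it so, and leave everything else where it is.

Things in the scene. Friction and masses are not known exactly. Their poses are not given: they have to be found in the camera images.
- scale: fixed white price scale, 340 (x) by 320 (y) mm. Origin under its centre on the counter; x points from the vendor's (robot's) side to the customer's. Dark keypad deck on the -x side, 57 mm above the counter; then a sloped display bar to 86 mm high (local x -90 to -35 mm) and the steel platter (local x -40 to 180 mm, top at 92 mm) with a dish of guavas.
- pay_key (a joint): travel of the green pay key, m: 0 = up, 0.005 = fully down. It moves straight down against a spring: about 1.2 N to start, 4 N when fully down; springs back when let go.
- pay_key_top (a point): centre of the top face of the green pay key, 28 (x) by 34 (y) mm, the only raised key: 9 mm above the deck, 66 mm above the counter when up, by the vendor's right-hand end of the keypad. Other keys are flat. The point's axes are the scale's.
- dock: fixed dark charging dock on the robot's left, foot plate 94 by 100 by 18 mm. Origin under the pocket's centre on the counter; axes as the docked terminal's: x the way the screen looks, y across, z up. Upright pocket 26 by 64 mm, floor 18 mm above the counter; walls reach 34 mm (screen side), 52 mm (left, right), 68 mm (back) above the counter.
- terminal: grey card terminal, 22 mm thick (x), 60 wide (y), 130 long (z), about 0.25 kg. Origin: centre of the foot end; x out of the blue screen and keypad, z from foot (keypad end) to top (screen end). Stands loose and upright in the dock, foot 18 and top 148 mm above the counter. Its upper half is free all round: grip across the 60 mm width, about 105 mm from the foot. 60 mm up it is out.
- terminal_top (a point): centre of the terminal's top end face, 130 mm from its foot along its z; axes as the terminal's.
- counter (a point): a fixed point on the bare counter, x = 0.48, y = 0.05 m, axes as the world's: x points straight across the counter to the customer, who stands beyond its far (+x) edge opposite the robot; y runs along the counter.
- guavas_sold: white dish, 180 by 160 mm, piled with green guavas to 140 mm, loose on the scale's platter. Origin under its centre. Leave alone.
- guavas: the same dish of guavas, on the counter at the left. Leave alone.
- bananas: hand of yellow bananas about 200 by 280 mm, 55 mm high, on the counter far left. Origin at its middle on the counter. Leave alone.
- calculator: grey desk calculator 120 (x) by 76 (y) by 18 mm, lying on the counter right before the robot. Origin under its centre. Leave alone.
- coin_dish: round red change dish, 144 mm across, 22 mm high. Origin under its centre. Leave alone.
- price_card: cardboard price card 85 mm wide, 170 mm high in a wooden foot. Origin under the foot. Leave alone.
- pineapple0: pineapple, 106 mm across, about 200 mm high, standing in the white and blue tray at the right. Origin under it. Leave alone.
- pineapple1: a second pineapple in the same tray. Leave alone.
Things that resemble listed ones, but are neither listed nor needed, are in the scene too. Leave any yellow look-alike of the terminal alone. Several things look just like the dock: the one meant starts farthest from the robot's base.

How it is judged:
By the outcome, as a careful person would: the job done as asked, in the order asked, and still so for the second after the job is handed in, while the arm keeps its last pose, push and grip.
It also fails if it takes over 48 s, if anything falls off the work surface, if the arm or the gripper's body presses on something with over 40 N, if the wrist force passes 120 N, or if a joint passes its speed limit or range.

## Working session

There is one attempt and no reset: what is moved stays moved. The work goes in short steps, Python scripts to look and compute and a shell command to move; the robot and the scene stay as the last step left them, time stands still between calls to the robot, and variables do not carry over. Pictures are saved under pics/ and viewed, at most 10 in all, crops included, and the job is handed in when it is done.

```bash
mkdir -p pics; cat > h.py <<'E'
from plant import *
import numpy as np, cv2
from scipy.spatial.transform import Rotation as R
def snap(n,f):
    st=get_state(); s=snapshot(n); cv2.imwrite(f'pics/{f}.png',s['frame'][:,:,::-1]); 
    if n=='wrist':
        T=np.eye(4);T[:3,:3]=R.from_quat(st['eef_rot']).as_matrix();T[:3,3]=st['tool_pos']; M=T@np.array(s['mount'])
    else:
        M=np.eye(4);o=np.array(s['orientation'],float);M[:3,:3]=R.from_quat(o).as_matrix() if o.shape==(4,) else o;M[:3,3]=s['xyz']
    np.savez(f'pics/{f}.npz',M=M,K=s['mtx'],D=s['D']); return s
def ray(f,px):
    c=np.load(f'pics/{f}.npz'); p=cv2.undistortPoints(np.array(px,float).reshape(-1,1,2),c['K'],c['D'])[:,0]
    d=np.c_[p,np.ones(len(p))]@c['M'][:3,:3].T; return c['M'][:3,3],d
def onz(f,px,z):
    o,d=ray(f,px); return o+d*((z-o[2])/d[:,2])[:,None]
def proj(f,P):
    c=np.load(f'pics/{f}.npz');Mi=np.linalg.inv(c['M']); 
    return cv2.projectPoints(np.array(P,float).reshape(-1,1,3),cv2.Rodrigues(Mi[:3,:3])[0],Mi[:3,3],c['K'],c['D'])[0][:,0]
E
python3 - <<'E'
from h import *
st=get_state();print(st)
for n in('side','top','wrist'):
    s=snap(n,n+'0');c=np.load(f'pics/{n}0.npz');print(n,c['M'].round(3).tolist(),s['mtx'][0][0])
a=[cv2.imread(f'pics/{n}0.png') for n in('top','side')]
E
```

```text
{'clock': 0.0, 'q': array([-1.09516251,  0.68998092, -0.19449306,  1.56633013,  0.15732309,
        0.90247137, -0.21510081]), 'qd': array([ 0.00038279,  0.00050428,  0.00088986, -0.00158214, -0.00042061,
       -0.00081888,  0.00041483]), 'joint_torque': array([ 3.15109301e-04, -5.27556109e+01, -1.26717377e+00, -1.53427023e+01,
       -5.26783406e-02,  6.31302901e-03,  1.58718744e-04]), 'tool_pos': array([0.26702229, 0.5643373 , 0.20341517]), 'eef_rot': array([ 2.19085193e-01,  9.75705319e-01, -8.90780104e-04, -1.19295209e-04]), 'contact_force': array([ 0.14348809,  0.36907497, -0.25715762]), 'moment': array([0.01130333, 0.05569103, 0.00811372]), 'finger_force': 0.0, 'opening': 0.9988771054287376}
side [[0.92, -0.285, 0.27, 0.094], [-0.392, -0.628, 0.672, -1.022], [-0.022, -0.724, -0.69, 1.174], [0.0, 0.0, 0.0, 1.0]] 514.0234679823851
top [[-0.022, -0.996, 0.085, 0.372], [-1.0, 0.022, 0.002, -0.001], [-0.004, -0.085, -0.996, 1.544], [0.0, 0.0, 0.0, 1.0]] 395.90786499744587
wrist [[0.427, 0.856, 0.291, 0.191], [0.904, -0.404, -0.14, 0.601], [-0.002, 0.322, -0.947, 0.383], [0.0, 0.0, 0.0, 1.0]] 284.65486553929065
```

View pics/top0.png

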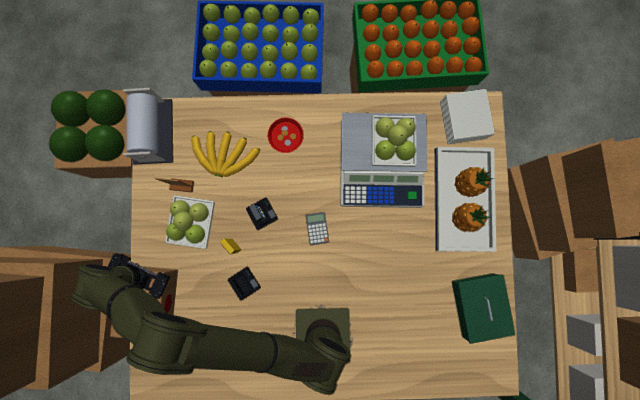

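View pics/side0.png

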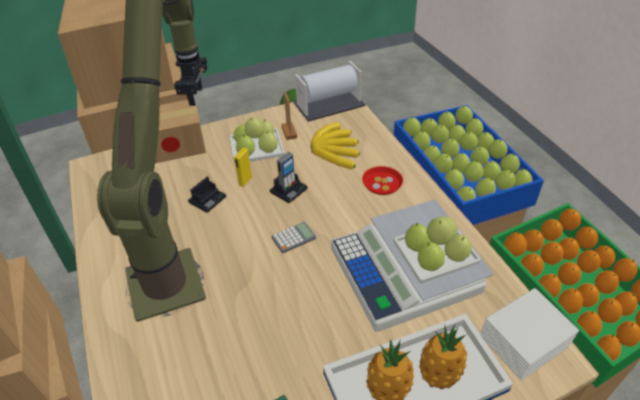

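The top view shows two dock-like things: one at (262,214), holding the grey terminal (side view 288,178), and an empty one at (244,283) (side view 207,194). The base is near (323,345), so the dock at (262,214) is the farther one and fits. The yellow look-alike is at top (231,245). The green pay key is at top (412,196), side (383,302). I'll confirm with one enlarged crop and measure.

```bash
python3 - <<'E'
from h import *
t=cv2.imread('pics/top0.png');s=cv2.imread('pics/side0.png')
a=cv2.resize(t[190:265,215:295],(400,375),interpolation=cv2.INTER_CUBIC);b=cv2.resize(s[140:215,250:330],(400,375),interpolation=cv2.INTER_CUBIC)
cv2.imwrite('pics/crop1.png',np.hstack([a,b]))
for f,im,box in(('top0',t,(185,210,400,425)),('side0',s,(285,320,365,400))):
    h=cv2.cvtColor(im,cv2.COLOR_BGR2HSV);y0,y1,x0,x1=box
    m=cv2.inRange(h[y0:y1,x0:x1],(45,100,60),(80,255,255));n,l,st,c=cv2.connectedComponentsWithStats(m)
    i=1+st[1:,4].argmax();p=c[i]+[x0,y0];print(f,p,st[i],onz(f,p,.066))
# blue keypad + scale far edge for yaw: scale deck corners by eye
print(onz('top0',[[342,205],[424,206],[344,184],[425,186]],.057).round(3).tolist())
print('docks',onz('top0',[[262,214],[244,283],[231,245]],.03).round(3).tolist())
E
```

```text
top0 [411.94366197 194.54929577] [ 8  6  9  8 71] [[ 0.52428139 -0.34775908  0.066     ]]
side0 [382.50322581 302.07741935] [ 10  10  16  15 155] [[ 0.52234316 -0.34875455  0.066     ]]
[[0.491, -0.084, 0.057], [0.481, -0.394, 0.057], [0.571, -0.094, 0.057], [0.557, -0.401, 0.057]]
docks [[0.466, 0.222, 0.03], [0.205, 0.293, 0.03], [0.35, 0.342, 0.03]]
```

View pics/crop1.png

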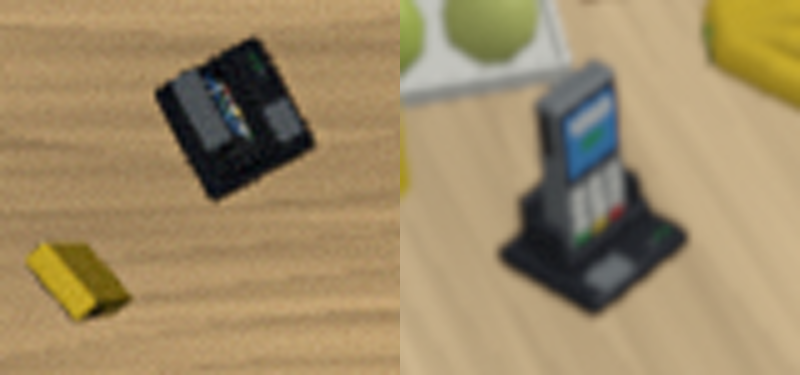

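The crop confirms it: the grey terminal with its blue screen stands in the farther dock, facing about yaw -61°. The yellow block stands loose beside it. Next, the pay key at about (0.523, -0.348): close the fingers, square the tool, and cross high.

```bash
python3 -m jog '[[[0,0,-0.035,0,0,-0.147],[0,0,-0.035,0,0,-0.147],[0,0,-0.035,0,0,-0.147],[-0.016,-0.057,0,0,0,0],[-0.016,-0.057,0,0,0,0],[-0.016,-0.057,0,0,0,0],[-0.016,-0.057,0,0,0,0],[-0.016,-0.057,0,0,0,0],[-0.016,-0.057,0,0,0,0],[-0.016,-0.057,0,0,0,0],[-0.016,-0.057,0,0,0,0],[-0.016,-0.057,0,0,0,0]]]' 0
python3 -m jog '[[[-0.016,-0.057,0,0,0,0],[-0.016,-0.057,0,0,0,0],[-0.016,-0.057,0,0,0,0],[-0.016,-0.057,0,0,0,0],[-0.016,-0.057,0,0,0,0],[-0.016,-0.057,0,0,0,0],[-0.016,-0.057,0,0,0,0],[0,0,0.05,0,0,0],[0,0,0.05,0,0,0],[0,0,0.05,0,0,0],[0,0,0,0,0,0]]]'
```

```text
clock: 1.65
tool_pos: [0.411, 0.05, 0.3093]
eef_rot: [0.0, 1.0, 0.0, 0.0]
contact_force: [0.5, 0.2, 1.0]
opening: 0.006
finger_force: 0.0
clock: 3.02
tool_pos: [0.5195, -0.3454, 0.1555]
eef_rot: [0.0, 1.0, 0.002, -0.004]
contact_force: [-0.8, -0.9, 0.7]
opening: 0.006
finger_force: 0.0
```

```bash
python3 - <<'E'
from h import *
s=snap('wrist','w1');h=cv2.cvtColor(cv2.imread('pics/w1.png'),cv2.COLOR_BGR2HSV)
m=cv2.inRange(h,(45,100,60),(80,255,255));n,l,st,c=cv2.connectedComponentsWithStats(m)
for i in range(1,n):
    if st[i,4]>60: print(c[i],st[i],onz('w1',c[i],.066))
print(get_state()['tool_pos'])
E
```

```text
[  5.9220339  124.04067797] [  0 111  14  29 295] [[ 0.44550912 -0.64182532  0.066     ]]
[310.50052029 200.31633715] [294 186  35  29 961] [[ 0.52349492 -0.34794025  0.066     ]]
[  6.1375 273.575 ] [  0 271  16   7  80] [[ 0.61203464 -0.70151651  0.066     ]]
[  7.61073826 292.94966443] [  0 284  22  23 298] [[ 0.63889946 -0.71011355  0.066     ]]
[ 0.52169927 -0.34668748  0.15838228]
```

View pics/w1.png

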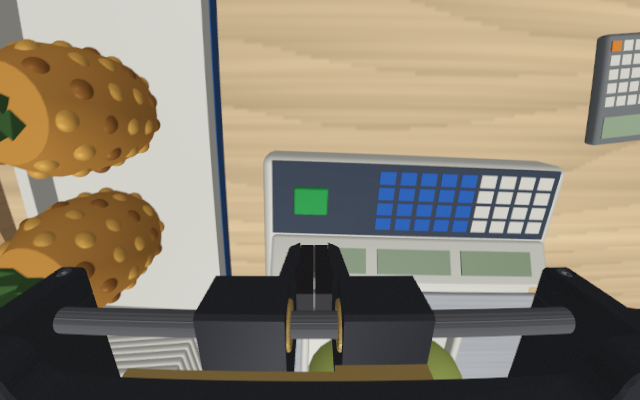

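The wrist view shows the green key at (310,200), which gives (0.5235, -0.348), with the fingers lined up over it. Going down.

```bash
python3 -m jog '[[[-0.002,-0.001,0.04,0,0,0],[0,0,0.035,0,0,0],[0,0,0.009,0,0,0],[0,0,0.006,0,0,0],[0,0,0.004,0,0,0],[0,0,0.002,0,0,0],[0,0,0,0,0,0],[0,0,0,0,0,0]]]'
```

```text
clock: 4.08
tool_pos: [0.5247, -0.3483, 0.0635]
eef_rot: [0.0, 1.0, -0.0, 0.0]
contact_force: [0.2, 0.2, 0.7]
opening: 0.008
finger_force: 0.0
```

```bash
python3 -m jog '[[[0,0,0.002,0,0,0],[0,0,0.002,0,0,0],[0,0,0,0,0,0],[0,0,0,0,0,0]]]'; python3 -m jog '[[[0,0,0.002,0,0,0],[0,0,0,0,0,0],[0,0,0,0,0,0]]]'
```

```text
clock: 4.58
tool_pos: [0.5245, -0.3482, 0.0591]
eef_rot: [0.0, 1.0, 0.0, -0.0]
contact_force: [-0.6, 0.3, 0.2]
opening: 0.004
finger_force: 0.0
clock: 4.95
tool_pos: [0.5245, -0.3481, 0.0572]
eef_rot: [0.0, 1.0, 0.0, -0.0]
contact_force: [-0.1, 0.1, 0.0]
opening: 0.007
finger_force: 0.0
```

No contact force yet at z=0.057; looking before pressing further.

```bash
python3 - <<'E'
from h import *
snap('wrist','w2');snap('side','s2');f=[get_state()['contact_force'][2] for _ in range(3)];print(f,get_state()['tool_pos'])
a=cv2.resize(cv2.imread('pics/w2.png')[150:300,240:390],(400,400));b=cv2.resize(cv2.imread('pics/s2.png')[240:340,330:430],(400,400))
cv2.imwrite('pics/crop2.png',np.hstack([a,b]))
E
```

```text
[np.float64(-1.099989426771162), np.float64(-1.099989426771162), np.float64(-1.099989426771162)] [ 0.5245278  -0.34816358  0.05720489]
```

View pics/crop2.png

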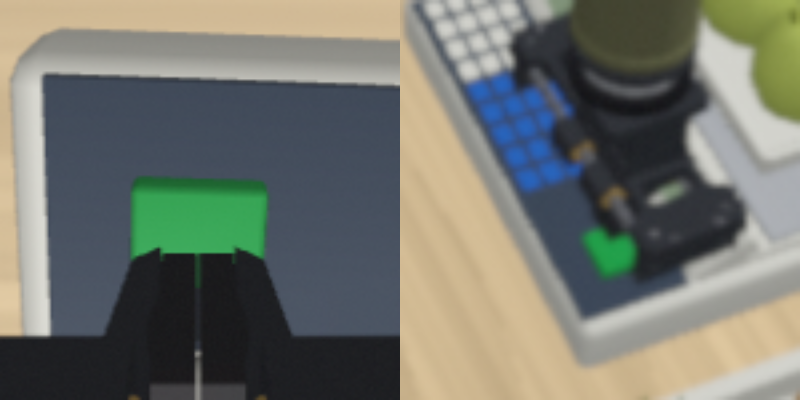

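```bash
python3 - <<'E'
from h import *
st=get_state();p=st['tool_pos'];print('tcp w2',proj('w2',[p,p+[-.009,0,0],p+[0,0,.009]]).tolist(),'s2',proj('s2',[p]))
k=np.array([.5235,-.348,.066])
for dz in(0,-.005):print(proj('w2',k+[[-.014,-.017,dz],[-.014,.017,dz],[.014,.017,dz],[.014,-.017,dz]]).round(1).tolist())
for f in('top0','side0','w1'):
  if f=='w1': print(onz(f,[[310.5,200.3]],.066))
h=cv2.cvtColor(cv2.imread('pics/w2.png'),cv2.COLOR_BGR2HSV);m=cv2.inRange(h,(45,100,60),(80,255,255));m[:,:250]=0;m[:,380:]=0
print(cv2.boundingRect(m)); m2=cv2.inRange(h,(45,100,130),(80,255,255));m2[:,:250]=0;m2[:,380:]=0;print(cv2.boundingRect(m2))
E
```

```text
tcp w2 [[313.2293573960249, 234.68807903997242], [313.21493068129837, 222.66564410431735], [313.2038711518497, 240.5202227336096]] s2 [[382.93143946 303.58636165]]
[[287.1, 219.3], [339.8, 219.3], [338.6, 257.6], [288.4, 257.6]]
[[287.7, 216.5], [339.1, 216.5], [338.0, 254.0], [289.0, 254.0]]
[[ 0.52347785 -0.34794071  0.066     ]]
(289, 216, 52, 42)
(290, 221, 50, 25)
```

The crop shows the closed fingertips over the key (wrist row ~244), and the key looks still up. They seem to sit a few mm higher than reported, so I'm continuing in small steps until force shows.

```bash
for i in 1 2 3; do python3 -m jog '[[[0,0,0.002,0,0,0],[0,0,0,0,0,0],[0,0,0,0,0,0]]]' | egrep 'tool|contact'; done
```

```text
tool_pos: [0.5245, -0.3481, 0.0551]
contact_force: [-0.8, -0.8, -0.7]
tool_pos: [0.5245, -0.3481, 0.0531]
contact_force: [-0.1, -0.8, -0.3]
tool_pos: [0.5245, -0.3482, 0.0512]
contact_force: [-0.0, -0.1, -0.0]
```

```bash
python3 - <<'E'
from h import *
snap('wrist','w3');snap('side','s3');snap('top','t3')
a=cv2.resize(cv2.imread('pics/w3.png')[150:300,240:390],(400,400));b=cv2.resize(cv2.imread('pics/s3.png')[240:340,330:430],(400,400))
cv2.imwrite('pics/crop3.png',np.hstack([a,b]))
for f in('w1','w2','w3'):
    h=cv2.cvtColor(cv2.imread(f'pics/{f}.png'),cv2.COLOR_BGR2HSV);print(f,[int(np.argmax(h[180:300,c,2]<45))+180 for c in(304,308,318,323)])
p=get_state()['tool_pos'];print(proj('w3',[p]),get_state()['q'].round(3))
E
```

```text
w1 [245, 245, 245, 245]
w2 [245, 245, 245, 245]
w3 [245, 245, 245, 245]
[[313.20712259 234.70676752]] [ 0.58   0.893 -0.123  1.664  0.171  0.594  1.931]
```

View pics/crop3.png

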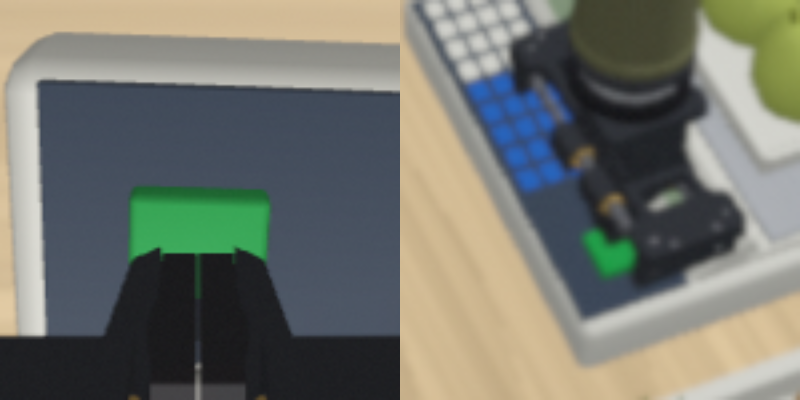

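No contact: the key is unchanged in both views (fingertips at wrist row 245, TCP projects to row 235), so the closed fingertips end well short of the nominal TCP. Continuing slowly and watching the force.

```bash
for i in 1 2 3 4; do python3 -m jog '[[[0,0,0.001,0,0,0],[0,0,0.001,0,0,0],[0,0,0,0,0,0]]]' | egrep 'tool|contact'; done
```

```text
tool_pos: [0.5244, -0.3481, 0.0491]
contact_force: [-0.4, 0.4, -0.1]
tool_pos: [0.5244, -0.3481, 0.0471]
contact_force: [0.2, -0.8, -0.2]
tool_pos: [0.5244, -0.3481, 0.0451]
contact_force: [0.3, 0.5, 0.1]
tool_pos: [0.5244, -0.3481, 0.043]
contact_force: [-0.2, 0.2, 0.2]
```

```bash
for i in 1 2 3; do python3 -m jog '[[[0,0,0.001,0,0,0],[0,0,0.001,0,0,0],[0,0,0,0,0,0]]]' | egrep 'tool|contact'; done
python3 - <<'E'
from h import *
snap('wrist','w4');snap('side','s4')
a=cv2.resize(cv2.imread('pics/w4.png')[150:300,240:390],(400,400));b=cv2.resize(cv2.imread('pics/s4.png')[270:330,350:410],(400,400),interpolation=cv2.INTER_CUBIC)
cv2.imwrite('pics/crop4.png',np.hstack([a,b]))
for f in('w1','w2','w3','w4','side0','s2','s3','s4'):
    h=cv2.cvtColor(cv2.imread(f'pics/{f}.png'),cv2.COLOR_BGR2HSV);m=cv2.inRange(h,(45,100,50),(80,255,255))
    if f[0]=='w': m[:,:250]=0;m[:,380:]=0
    else: m[:,:360]=0;m[:,405:]=0;m[:280]=0;m[330:]=0
    x,y,w,hh=cv2.boundingRect(m);print(f,(x,y,w,hh),cv2.countNonZero(m))
E
```

```text
tool_pos: [0.5244, -0.3481, 0.0411]
contact_force: [0.6, 0.2, -0.6]
tool_pos: [0.5244, -0.3481, 0.0391]
contact_force: [0.6, 0.2, 0.1]
tool_pos: [0.5245, -0.3481, 0.0371]
contact_force: [0.3, 0.0, 0.2]
w1 (294, 186, 35, 29) 961
w2 (289, 216, 52, 42) 1482
w3 (288, 220, 54, 42) 1366
w4 (286, 228, 58, 46) 1037
side0 (375, 295, 16, 15) 155
s2 (375, 296, 15, 14) 140
s3 (375, 297, 15, 13) 128
s4 (375, 298, 14, 12) 90
```

View pics/crop4.png

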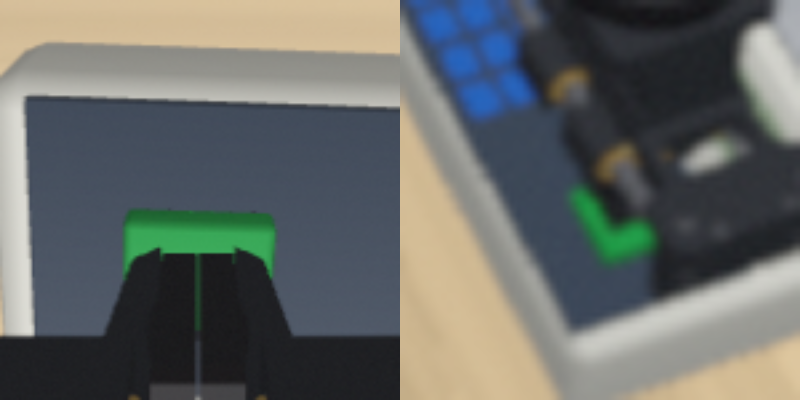

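The key is still up, with its near edge at wrist row 228 and the tips at row 245. The gap is closing, so I estimate contact about 8–10 mm lower.

```bash
for i in 1 2 3 4 5; do python3 -m jog '[[[0,0,0.001,0,0,0],[0,0,0.001,0,0,0],[0,0,0,0,0,0]]]' | egrep 'tool|contact'; done
python3 - <<'E'
from h import *
snap('wrist','w5');snap('side','s5')
for f in('w4','w5','s5'):
    h=cv2.cvtColor(cv2.imread(f'pics/{f}.png'),cv2.COLOR_BGR2HSV);m=cv2.inRange(h,(45,100,50),(80,255,255))
    if f[0]=='w': m[:,:250]=0;m[:,380:]=0
    else: m[:,:360]=0;m[:,405:]=0;m[:280]=0;m[330:]=0
    print(f,cv2.boundingRect(m),cv2.countNonZero(m))
E
```

```text
tool_pos: [0.5245, -0.3481, 0.0351]
contact_force: [0.3, -0.8, -0.2]
tool_pos: [0.5245, -0.3481, 0.0331]
contact_force: [0.4, 0.2, 0.7]
tool_pos: [0.5246, -0.3482, 0.0313]
contact_force: [-0.2, -0.3, 0.9]
tool_pos: [0.5246, -0.3482, 0.0292]
contact_force: [-1.4, -0.3, 2.4]
tool_pos: [0.5246, -0.3482, 0.0272]
contact_force: [-0.1, 0.2, 3.5]
w4 (286, 228, 58, 46) 1037
w5 (286, 234, 59, 45) 774
s5 (375, 299, 13, 11) 66
```

Contact began near reported z=0.031. Finishing the press.

```bash
for i in 1 2; do python3 -m jog '[[[0,0,0.001,0,0,0],[0,0,0.001,0,0,0],[0,0,0,0,0,0]]]' | egrep 'tool|contact'; done
```

```text
tool_pos: [0.5246, -0.3482, 0.0268]
contact_force: [-2.5, 2.7, 15.7]
tool_pos: [0.5246, -0.3483, 0.0266]
contact_force: [-7.4, 3.4, 28.0]
```

The force jumped to 28 N after exactly 5 mm of travel (0.0317→0.0267), so the key is fully down. Releasing.

```bash
python3 -m jog '[[[0,0,-0.01,0,0,0],[0,0,-0.03,0,0,0],[0,0,-0.06,0,0,0],[0,0,-0.06,0,0,0],[0,0,-0.06,0,0,0],[0,0,-0.06,0,0,0],[0,0,0,0,0,0]]]' 0.088
python3 - <<'E'
from h import *
snap('wrist','w6');snap('side','s6')
h=cv2.cvtColor(cv2.imread('pics/s6.png'),cv2.COLOR_BGR2HSV)[280:330,360:405];m=cv2.inRange(h,(45,100,50),(80,255,255));print(cv2.boundingRect(m),cv2.countNonZero(m))
print('top face',onz('top0',[[255.6,212.4]],.148))
# terminal top face grey: corners from crop (by eye) 
c=np.array([[172,85],[195,68],[231,142],[210,152]])/5+[215,190];print(onz('top0',c,.148).round(4).tolist())
d=np.array([[157,92],[255,38],[314,145],[215,200]])/5+[215,190];w=onz('top0',d,.018);print(w.round(4).tolist(),np.degrees(np.arctan2(*(w[1]-w[0]+w[2]-w[3])[[1,0]])))
a=cv2.imread('pics/w6.png');b=cv2.imread('pics/wrist0.png');cv2.imwrite('pics/cmp.png',np.vstack([cv2.resize(a,(480,300)),cv2.resize(b,(480,300))]))
p=get_state()['tool_pos'];Rm=R.from_quat(get_state()['eef_rot']).as_matrix()
print([(z,y,proj('w6',[p+Rm@[0,y,z]])[0].round().tolist()) for z in(0,-.019,-.035,-.06) for y in(.044,)])
E
```

```text
clock: 12.65
tool_pos: [0.5272, -0.3496, 0.3082]
eef_rot: [0.001, 1.0, -0.003, 0.005]
contact_force: [0.2, 0.4, -0.9]
opening: 0.778
finger_force: 0.0
(15, 15, 16, 15) 155
top face [[0.46466693 0.22700624 0.148     ]]
[[0.4843, 0.2489, 0.148], [0.496, 0.2324, 0.148], [0.443, 0.2074, 0.148], [0.4363, 0.2223, 0.148]]
[[0.4896, 0.2839, 0.018], [0.5299, 0.2074, 0.018], [0.4459, 0.1627, 0.018], [0.4052, 0.2396, 0.018]] -62.155410918500436
[(0, 0.044, [378.0, 227.0]), (-0.019, 0.044, [384.0, 240.0]), (-0.035, 0.044, [390.0, 252.0]), (-0.06, 0.044, [402.0, 276.0])]
```

View pics/cmp.png

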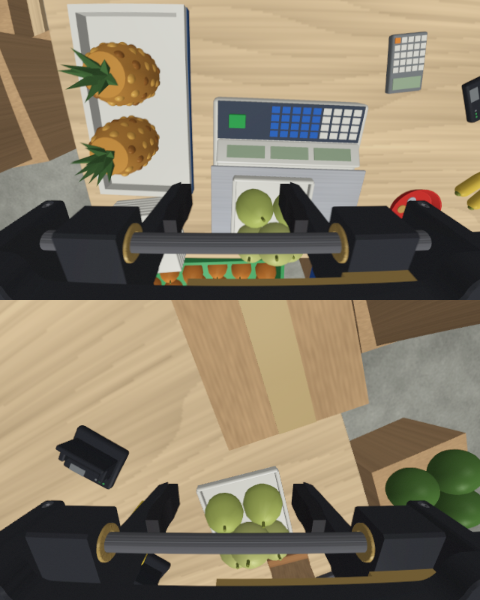

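The key is back up: its mask in the side view is 155 px, as at the start. The wrist picture shows the open fingers clear, with tips at row ~244. The real fingertips therefore end about 35 mm short of the nominal TCP, and I'll allow for that at the grasp. Now on to the terminal.

```bash
python3 -m jog '[[[0.005,0.048,0,0,0,0],[0.005,0.048,0,0,0,0],[0.005,0.048,0,0,0,0],[0.005,0.048,0,0,0,0],[0.005,0.048,0,0,0,0],[0.005,0.048,0,0,0,0],[0.005,0.048,0,0,0,0],[0.005,0.048,0,0,0,0],[0.005,0.048,0,0,0,0],[0.005,0.048,0,0,0,0],[0.005,0.048,0,0,0,0],[0.005,0.048,0,0,0,0]]]'
python3 -m jog '[[[0,0,0,0,0,0.18],[0,0,0,0,0,0.18],[0,0,0,0,0,0.18],[0,0,0,0,0,0.18],[0,0,0.03,0,0,0.18],[0,0,0.03,0,0,0.18],[0,0,0,0,0,0],[0,0,0,0,0,0]]]'
python3 - <<'E'
from h import *
s=snap('wrist','w7');p=get_state()['tool_pos'];print(p,R.from_quat(get_state()['eef_rot']).as_matrix().round(3).tolist())
c=np.array([.4655,.2275,.148]);u=np.array([np.cos(np.radians(28)),np.sin(np.radians(28)),0]);print(proj('w7',[c-u*.03,c,c+u*.03]))
E
```

```text
clock: 14.25
tool_pos: [0.4634, 0.2285, 0.3009]
eef_rot: [0.0, 1.0, -0.001, -0.002]
contact_force: [0.3, 0.3, -0.3]
opening: 1.001
finger_force: 0.0
clock: 15.25
tool_pos: [0.4648, 0.2278, 0.243]
eef_rot: [0.513, 0.858, -0.0, -0.0]
contact_force: [1.3, -0.1, -0.5]
opening: 1.005
finger_force: 0.0
[0.4652604  0.2280275  0.24360531] [[-0.473, 0.881, 0.0], [0.881, 0.473, 0.0], [0.0, 0.001, -1.0]]
[[284.56325974 194.67508329]
 [314.31232791 194.81411887]
 [344.05962194 194.96075876]]
```

View pics/w7.png

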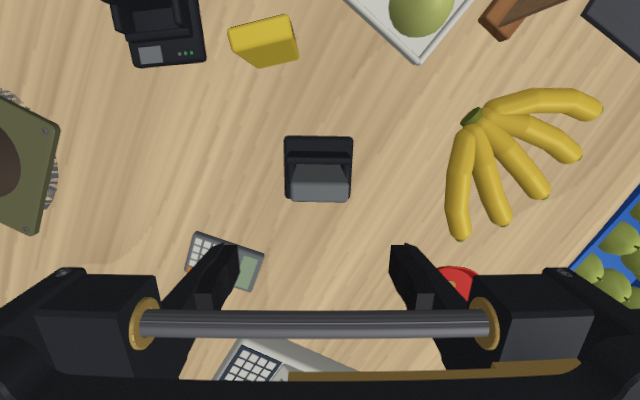

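The wrist view shows the terminal's top face near (320,192), with edges almost level, so the yaw matches. It sits about 5 mm along +tool y from centre. Measuring its outline.

```bash
python3 - <<'E'
from h import *
im=cv2.imread('pics/w7.png');g=cv2.cvtColor(im,cv2.COLOR_BGR2GRAY)
for r in(186,190,194,198):print(r,g[r,282:360:3].tolist())
print(g[170:212,320].tolist())
m=((g>75)&(g<125)&(cv2.cvtColor(im,cv2.COLOR_BGR2HSV)[:,:,1]<60)).astype(np.uint8);m[:,:280]=0;m[:,360:]=0;m[:155]=0;m[210:]=0
c=max(cv2.findContours(m,0,2)[0],key=cv2.contourArea);print(cv2.minAreaRect(c))
E
```

```text
186 [159, 23, 37, 79, 107, 106, 106, 107, 107, 107, 107, 107, 107, 108, 109, 108, 108, 107, 108, 108, 107, 107, 97, 144, 160, 168]
190 [159, 39, 36, 78, 107, 106, 107, 106, 107, 107, 106, 106, 107, 108, 108, 109, 107, 108, 108, 107, 108, 108, 83, 148, 166, 171]
194 [160, 39, 36, 75, 106, 106, 107, 107, 106, 106, 107, 107, 107, 107, 108, 108, 107, 107, 108, 108, 108, 107, 74, 160, 171, 172]
198 [161, 167, 71, 73, 106, 107, 105, 106, 107, 107, 107, 107, 106, 107, 106, 107, 107, 108, 108, 108, 107, 107, 67, 160, 171, 173]
[62, 62, 61, 63, 63, 64, 62, 64, 62, 63, 64, 63, 76, 86, 95, 101, 108, 108, 108, 108, 107, 107, 107, 107, 106, 106, 107, 107, 106, 107, 102, 103, 132, 161, 162, 163, 163, 163, 164, 164, 165, 165]
((319.5, 191.5), (19.0, 57.0), 90.0)
```

```bash
python3 -m jog '[[[0.003,0.0055,0.03,0,0,0],[0,0,0.04,0,0,0],[0,0,0.03,0,0,0],[0,0,0.02,0,0,0],[0,0,0.008,0,0,0],[0,0,0,0,0,0],[0,0,0,0,0,0]]]' - 25
for i in 1 2 3 4; do python3 -m jog '[[[0,0,0.003,0,0,0],[0,0,0.003,0,0,0],[0,0,0,0,0,0]]]' | egrep 'tool|contact'; done
```

```text
clock: 16.18
tool_pos: [0.4692, 0.2335, 0.1162]
eef_rot: [0.514, 0.858, 0.001, 0.0]
contact_force: [-0.0, 0.2, 1.6]
opening: 0.996
finger_force: 0.0
tool_pos: [0.4682, 0.2331, 0.1091]
contact_force: [-0.4, 0.9, -0.7]
tool_pos: [0.4682, 0.233, 0.1029]
contact_force: [0.5, 0.5, 0.1]
tool_pos: [0.4682, 0.233, 0.097]
contact_force: [0.5, -0.6, 0.7]
tool_pos: [0.4682, 0.233, 0.091]
contact_force: [-0.5, 0.3, -0.2]
```

```bash
for i in 1 2 3; do python3 -m jog '[[[0,0,0.002,0,0,0],[0,0,0.002,0,0,0],[0,0,0,0,0,0]]]' | egrep 'tool|contact'; done
python3 - <<'E'
from h import *
snap('side','s8');snap('wrist','w8')
a=cv2.resize(cv2.imread('pics/w8.png')[150:350,180:450],(540,400));b=cv2.resize(cv2.imread('pics/s8.png')[140:215,265:315],(260,400),interpolation=cv2.INTER_CUBIC)
cv2.imwrite('pics/crop8.png',np.hstack([a,b]))
E
```

```text
tool_pos: [0.4683, 0.2331, 0.0871]
contact_force: [-0.3, 0.2, 0.8]
tool_pos: [0.4683, 0.233, 0.083]
contact_force: [0.4, -0.3, -0.3]
tool_pos: [0.4683, 0.2331, 0.079]
contact_force: [-0.7, 0.4, -0.7]
```

View pics/crop8.png

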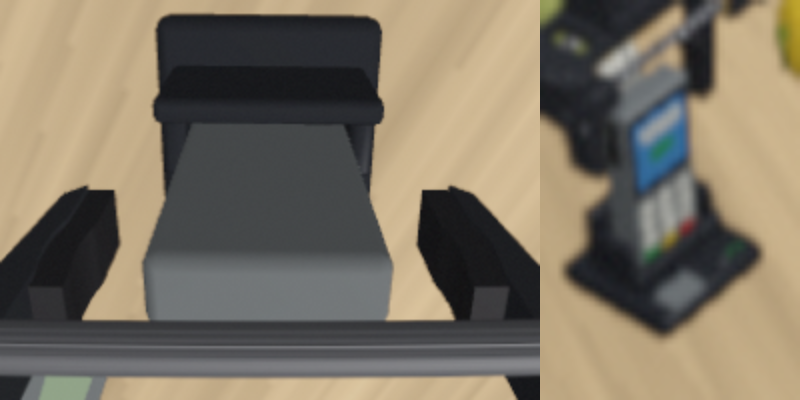

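The terminal stands centred between the fingers (crop columns 146–391, fingers at 118 and 418), and the side view shows the fingers around its top end. Closing.

```bash
python3 -m jog '[[[0,0,0,0,0,0],[0,0,0,0,0,0],[0,0,0,0,0,0],[0,0,0,0,0,0],[0,0,0,0,0,0],[0,0,0,0,0,0]]]' 0.04 30; python3 -m jog '[[[0,0,-0.005,0,0,0],[0,0,-0.01,0,0,0],[0,0,-0.015,0,0,0],[0,0,-0.02,0,0,0],[0,0,-0.02,0,0,0],[0,0,-0.02,0,0,0],[0,0,0,0,0,0],[0,0,0,0,0,0]]]'
python3 - <<'E'
from h import *
s=snap('side','s9');h=cv2.cvtColor(cv2.imread('pics/s9.png'),cv2.COLOR_BGR2HSV)
for f in('s8','s9'):
    h=cv2.cvtColor(cv2.imread(f'pics/{f}.png'),cv2.COLOR_BGR2HSV)[100:215,255:330];m=cv2.inRange(h,(95,110,80),(120,255,255));print(f,cv2.boundingRect(m),cv2.countNonZero(m))
E
```

```text
clock: 19.65
tool_pos: [0.4684, 0.2331, 0.0792]
eef_rot: [0.514, 0.858, 0.0, -0.0]
contact_force: [-0.1, -0.6, 1.0]
opening: 0.679
finger_force: 30.0
clock: 20.65
tool_pos: [0.468, 0.2329, 0.1691]
eef_rot: [0.514, 0.858, -0.0, -0.0]
contact_force: [-1.0, -0.2, -3.2]
opening: 0.679
finger_force: 30.0
s8 (27, 57, 11, 19) 86
s9 (25, 35, 12, 19) 100
```

Gripped at 59.8 mm and lifted 90 mm; the force reads the terminal's 0.25 kg. Next, raise it, turn it to face the customer, then tilt.

```bash
python3 -m jog '[[[0,0,-0.05,0,0,0],[0,0,-0.05,0,0,-0.1],[0,0,-0.05,0,0,-0.14],[0,0,-0.04,0,0,-0.14],[0,0,0,0,0,-0.14],[0,0,0,0,0,-0.14],[0,0,0,0,0,-0.14],[0,0,0,0,0,-0.14],[0,0,0,0,0,-0.14],[0,0,0,0,0,0]]]'
python3 -m jog '[[[0,0,0,0,-0.1,0],[0,0,0,0,-0.1,0],[0,0,0,0,-0.1,0],[0,0,0,0,-0.1,0],[0,0,0,0,-0.1,0],[0,0,0,0,-0.1,0],[0,0,0,0,-0.1,0],[0,0,0,0,-0.085,0],[0,0,0,0,0,0],[0,0,0,0,0,0]]]'
python3 - <<'E'
from h import *
s=get_state();print(s['q'].round(2),s['tool_pos'],R.from_quat(s['eef_rot']).as_matrix().round(3).tolist())
E
```

```text
clock: 21.95
tool_pos: [0.4679, 0.2326, 0.3581]
eef_rot: [0.001, 1.0, -0.0, -0.001]
contact_force: [-0.1, -0.1, -2.6]
opening: 0.676
finger_force: 30.0
clock: 23.2
tool_pos: [0.4691, 0.2314, 0.3589]
eef_rot: [0.002, 0.929, -0.003, 0.37]
contact_force: [0.2, -0.1, -3.3]
opening: 0.678
finger_force: 30.0
[-1.    0.2   0.05  2.31  1.37  0.6  -0.56] [0.46910492 0.23141446 0.3589121 ] [[-0.726, 0.006, 0.688], [0.002, 1.0, -0.007], [-0.688, -0.004, -0.726]]
```

```bash
python3 -m jog '[[[-0.011,-0.017,0.011,0,0,0],[-0.011,-0.017,0.011,0,0,0],[-0.011,-0.017,0.011,0,0,0],[-0.011,-0.017,0.011,0,0,0],[-0.011,-0.017,0.011,0,0,0],[-0.011,-0.017,0.011,0,0,0],[-0.011,-0.017,0.011,0,0,0],[-0.011,-0.017,0.011,0,0,0],[0,0,0,0,0,0],[0,0,0,0,0,0],[0,0,0,0,0,0],[0,0,0,0,0,0]]]'
python3 - <<'E'
from h import *
s=get_state();print(s['q'].round(2),R.from_quat(s['eef_rot']).as_matrix().round(4).tolist())
M=R.from_quat(s['eef_rot']).as_matrix();T=np.c_[[-.5**.5,0,-.5**.5],[0,1,0],[.5**.5,0,-.5**.5]];print(R.from_matrix(M.T@T).as_rotvec().round(4))
E
```

```text
clock: 24.7
tool_pos: [0.5924, 0.0956, 0.3563]
eef_rot: [0.001, 0.929, -0.003, 0.371]
contact_force: [0.1, -0.8, -2.5]
opening: 0.677
finger_force: 30.0
[-0.55  0.26  0.2   2.23  1.88  0.23 -0.62] [[-0.725, 0.0035, 0.6888], [-0.0004, 1.0, -0.0055], [-0.6888, -0.0042, -0.725]]
[-0.0055 -0.0256  0.0004]
```

```bash
python3 -m jog '[[[0,0,0,-0.005,-0.025,0],[0,0,0,0,0,0],[0,0,0,0,0,0],[0,0,0,0,0,0]]]'
python3 - <<'E'
from h import *
s=get_state();M=R.from_quat(s['eef_rot']).as_matrix();print('tilt',np.degrees(np.arctan2(M[0,2],-M[2,2])),M.round(3).tolist())
snap('wrist','w10')
for f in('w8','w10'):
    g=cv2.cvtColor(cv2.imread(f'pics/{f}.png'),cv2.COLOR_BGR2GRAY)
    print(f,g[200:312:3,315].tolist(),g[290,240:400:4].tolist())
# top/side view: blue screen position vs predicted
foot=s['tool_pos']+M@[0,0,.061];tx,tz=-M[:,0],-M[:,2];print('foot',foot)
for n in('side','top'):
    snap(n,n+'F');h=cv2.cvtColor(cv2.imread(f'pics/{n}F.png'),cv2.COLOR_BGR2HSV);m=cv2.inRange(h,(95,110,70),(120,255,255))
    p=proj(n+'F',[foot+tz*.09+tx*.011])[0];x,y=p.astype(int);q=m[y-40:y+40,x-40:x+40];c=max(cv2.findContours(q,0,2)[0],key=cv2.contourArea);(cx,cy),wh,a=cv2.minAreaRect(c);print(n,p,(cx+x-40,cy+y-40),wh,a)
    e=proj(n+'F',[foot+tz*z+tx*.011+M[:,1]*w for z,w in((.07,-.025),(.07,.025),(.12,.025),(.12,-.025))]);print(cv2.minAreaRect(e.astype(np.float32)))
E
```

```text
clock: 25.2
tool_pos: [0.5928, 0.0949, 0.3565]
eef_rot: [0.0, 0.924, -0.001, 0.383]
contact_force: [-0.5, -0.1, -2.4]
opening: 0.678
finger_force: 30.0
tilt 44.97953084238376 [[-0.707, 0.001, 0.707], [0.0, 1.0, -0.002], [-0.707, -0.001, -0.707]]
w8 [30, 42, 44, 42, 71, 71, 70, 70, 71, 70, 70, 71, 71, 70, 72, 70, 71, 71, 70, 70, 71, 73, 71, 70, 71, 73, 87, 100, 108, 118, 119, 118, 117, 118, 118, 118, 119, 57] [177, 174, 176, 75, 107, 116, 117, 117, 116, 118, 118, 118, 118, 118, 118, 117, 118, 117, 118, 118, 118, 118, 118, 118, 118, 118, 117, 118, 119, 119, 120, 119, 119, 119, 178, 188, 192, 190, 191, 97]
w10 [76, 75, 76, 76, 76, 76, 76, 75, 76, 76, 76, 76, 75, 76, 75, 76, 76, 75, 75, 76, 74, 75, 76, 77, 76, 79, 89, 99, 105, 111, 111, 109, 108, 109, 110, 109, 109, 63] [29, 28, 28, 69, 101, 108, 108, 107, 107, 108, 108, 108, 109, 108, 108, 111, 111, 110, 110, 111, 111, 111, 112, 110, 111, 112, 112, 112, 113, 113, 113, 113, 114, 107, 48, 28, 29, 29, 28, 30]
foot [0.63596061 0.09478372 0.31334238]
side [332.88802531 107.23995194] (np.float64(335.25000381469727), np.float64(108.25000381469727)) (7.77817440032959, 2.8284268379211426) 45.0
((331.7013854980469, 106.49932861328125), (25.09640884399414, 3.406912088394165), 33.76329803466797)
top [286.67690093 167.53946272] (np.float64(287.0), np.float64(168.0)) (10.0, 16.0) 90.0
((286.445068359375, 168.59442138671875), (9.732406616210938, 18.01299285888672), 88.76222229003906)
```

```bash
python3 - <<'E'
from h import *
s=get_state();M=R.from_quat(s['eef_rot']).as_matrix();foot=s['tool_pos']+M@[0,0,.061];tx,tz=-M[:,0],-M[:,2]
for off in(0,.003,-.003):print(off,proj('w10',[foot-tx*(.011+off),foot+tz*.13-tx*(.011+off)]).round(1).tolist())
g=cv2.cvtColor(cv2.imread('pics/w10.png'),cv2.COLOR_BGR2GRAY);print(g[150:215,315].tolist())
for r in (205,240,270):
    a=g[r,230:410].astype(int);print(r,[(230+i,int(v)) for i,v in enumerate(np.diff(a)) if abs(v)>18])
E
```

```text
0 [[313.3, 194.4], [312.9, 279.1]]
0.003 [[313.3, 191.1], [312.9, 273.4]]
-0.003 [[313.3, 197.6], [312.9, 284.7]]
[138, 140, 143, 143, 147, 150, 153, 155, 140, 123, 125, 128, 131, 134, 136, 139, 143, 143, 143, 145, 145, 147, 148, 149, 152, 154, 156, 158, 153, 149, 148, 150, 155, 159, 162, 160, 141, 144, 148, 149, 150, 151, 152, 153, 155, 156, 102, 77, 75, 76, 76, 75, 76, 75, 75, 76, 76, 76, 75, 76, 76, 76, 76, 76, 75]
205 [(277, -60), (278, -42), (348, 56), (349, 54), (388, -24), (390, 32)]
240 [(264, -40), (265, -61), (361, 109)]
270 [(254, 25), (372, -36), (407, 39), (408, 68)]
```

The terminal sits true in the grip: back edges at rows 196 and ~281 against 194 and 279 predicted. The tilt is 45.0° and its lowest point is about 0.30 m above the counter.

```bash
python3 -c "
from plant import *
print(finish_job())"
```

```text
the job is handed in; nothing more can be done
None
```

I pressed the pay key fully down and it came back up; the terminal is out of its dock and held at 45.0° facing the customer, lowest point about 0.30 m above the counter; I handed the job in at about 25 s.

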